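Hold a roller bracket leaf to its hinge under the pin press

ROBOT

A 7-joint arm with a two-finger parallel gripper is mounted at the origin on the work surface. World frame = base frame: x ahead of the robot, y to its left, z up, the work surface at z = 0. Lengths are in m, angles in rad, forces in N, time in s.
With the tool pointing down it reaches from about 0.4 to 0.85 m from the base axis. Payload 4.4 kg.
Tool frame: the origin (TCP) lies on the centre line of the jaws, within the pads' length; the fingertips stand 25 mm ahead of it and the grasp point (between the pads) lies 6 mm ahead of it (bot.tip_extent is the distance from the TCP to the fingertips, in m); z points along the fingers, y is the line along which they close (so a half turn about z gives the same grasp; the last joint's range is limited). The gripper opens to 94 mm and grips with 3 to 60 N. Pads are 16 mm wide; open, the fingers measure 119 mm over their backs; the gripper's body (75 mm by 177 mm) begins 78 mm behind the grasp point.
Start: joints at [1.133, 0.628, 0.038, 1.517, -0.027, 0.996, -0.02], TCP at [0.236, -0.606, 0.23] pointing down, gripper open.
Joint ranges: [-3.06, 3.06], [-0.37, 2.12], [-1.25, 1.32], [0.18, 2.47], [-1.1, 4.24], [0.23, 1.98], [-2.94, 2.94]. Speed limits (rad/s): [2.57, 2.57, 3.14, 3.14, 3.14, 3.14, 3.14].

INTERFACE

Orientations are given as a rotation vector (axis times angle).
In Python, from cell import bot, solve_ik, camera, cut_out gives the robot as it stands. Calls block until the motion is done:
- bot.move_to(position, orientation): joint-space move of the TCP to a pose.
- bot.movel(position, frame=None, rate=0.15, stop_force=None): straight line of the TCP; frame=None keeps the orientation; rate is the mean speed in m/s. With stop_force (N) it stops when the force on the tool has changed by that much, and returns True; else False.
- bot.movej(angles): joint-space move.
- bot.set_gripper(opening, grasp_force=None): opening from 0.0 (shut) to 1.0 (fully open); grasp_force is the grip in N (None keeps the last); returns when the fingers have stopped.
- bot.dwell(seconds).
- solve_ik(position, orientation): joint angles nearest the present ones, or None.
- bot.observe(): the state.
- camera(name): name is "side" or "top" or "wrist"; returns a dict with "color" (384x512x3 uint8, red, green, blue), "z_map" (384x512 float32, m along the optical axis (not along the pixel's ray), 0 where there is no reading), "K" (3x3 intrinsics, pixels), "rvec" (rotation vector, rad) and "tvec" (3), from world to camera coordinates, as OpenCV has them. Camera axes: x right, y down, z forward; pixel columns grow to the right and rows downward; lengths in m; the calibration is good to about 2 mm. A picture is of the moment at which its call begins.
A pose or a line that the arm cannot do raises bot.Unreachable and nothing moves.
- bot.hand_in(): hands the job in; it is judged then, once.
Trained networks look in the newest picture that a camera, given by its name, has taken for a name from the list of things; names that differ only in an ending like _2 or _b are one class to them, and where a whole thing is asked for, a point or a joint stands for the part that bears it (a point fixed in the world has none). Each returns a list of dicts, best first, with "conf" (0 to 1); they miss things now and then, are a little off and sometimes report something else, mostly with a low value. They report only what shows in the picture. A call takes as long as a camera call. They do not tell look-alikes from the thing itself.
- cut_out(thing, camera): "region" (384x512 bool, what is visible of it) and "rect" ([left, top, width, height] in pixels, round what is visible of it).
The state is a dict: "clock": time; "joint_pos": joint angles; "joint_vel": joint speeds; "joint_efforts": joint torques, N m; "eef_pos": TCP position; "orientation": TCP orientation; "wrist_force": force on the tool from outside, world axes, zero at the start; "ft_torque": the same for the moment, N m; "width": opening from 0.0 (shut) to 1.0 (fully open); "gripper_force": force on a finger pad.
Only numpy, scipy, OpenCV 4.12 (cv2) and the standard library are available. Lean on these libraries where they do the work, as an engineer would, in place of code of your own. Each camera call takes 0.05 s, during which the arm holds its last target. There are 200 camera calls.

TASK

Take the yellow bracket leaf out of its slotted wooden stand, keep it upright, and bring it in under the press ram so that its knuckle slips, without being forced, into the gap between the two knuckles of the fixed steel leaf and the pin holes line up. Finish while still holding it there, square and still, carried by the gripper alone and not resting on or pressing against the fixed leaf, ready for the brass pin to be pressed through. Leave the other parts on the bench where they are.

Things in the scene. Friction and masses are not known exactly. Their poses are not given: they have to be found in the camera images.
- leaf: Loose hinge leaf of a roller bracket (about 0.5 kg): a yellow plate with a bare-metal knuckle at one end. Origin: middle of the pin hole in the knuckle, half way up. z runs up along the hole, x from the hole along the plate to the round boss, y through the plate. Knuckle 28 mm outside, 40 mm tall (z = -20 to 20), hole 13 mm.
- leaf_grip (a point): Middle of the leaf's bare top edge, at leaf x = 135, z = 30 mm, above its balance point: grip here from above across the thickness. The plate is 10 mm thick (y = -5 to 5), x = 20 to 205, z = -30 to 30 mm; a neck 40 mm tall and 10 mm thick joins it to the knuckle. The top edge is free from x = 30 to 188 mm.
- leaf_boss (a point): Centre of the leaf's round bearing boss with its white insert, at leaf x = 215, z = 0: a disc of 50 mm diameter, its axis along the leaf's y, y = -14 to 14 mm.
- jamb: Fixed steel hinge leaf on a jamb block clamped in the press. Origin: on the vertical hinge axis, half way up the gap for the loose knuckle. z is up; x points out of the press's open front, the way the loose leaf extends with the hinge straight open (up to 30 degrees swung either way also has room). Fixed plate, 10 mm thick, behind the axis: x = -105 to -20, z = -54 to 54 mm.
- gap_floor (a point): On the hinge axis at the top face of the lower fixed knuckle, the floor of the gap (fixed leaf z = -24 mm). The upper fixed knuckle begins 48 mm above it, so the 40 mm loose knuckle has 4 mm of room above and below when its middle is at the fixed leaf's origin. Both fixed knuckles are 28 mm outside and 30 mm tall.
- pin_head (a point): Top of the brass hinge pin, which already stands in the upper fixed knuckle and ends inside it without reaching into the gap; fixed leaf z = 147 mm. Shank 12 mm, head 20 mm diameter. It does not move.
- jamb_top (a point): Centre of the top of the dark jamb block that carries the fixed leaf: block 75 mm (fixed leaf x = -105 to -30) by 45 mm (y = 5 to 50), down to the press bed. Fixed.
- press: Green hand press, fixed. Origin: on the ram's axis (the same line as the hinge axis) at bench level; z up, x out of its open front. Base x = -235 to 95, y = -75 to 75 mm, foot lugs to y = +-112; bed top 70 mm high. Column x = -235 to -150, y = -47 to 47, to 470 mm high. Head x = -236 to 38, y = -40 to 40 mm, 350 to 465 mm high.
- ram_nose (a point): Underside of the press ram, 320 mm above the bench on the ram's axis. Ram 30 mm square, from here through the head up to 610 mm. It stays where it is.
- lever_hub (a point): Middle of the iron lever's hub, at press x = -40, y = -60 mm, 405 mm high; hub 60 mm diameter. The lever, 19 mm thick, runs in the plane y = -60: a short ball end forward and down to x = 15 mm, 360 mm high, the long arm back and up to x = -400 mm, 680 mm high. It stays where it is.
- stand: Wooden slotted stand, fixed. Origin: centre of its underside, z up. Base 190 mm (x) by 134 mm (y), 12 mm thick; four bars along x, 120 mm long, tops 32 mm high, leave three slots 13 mm wide. The leaf stands in the middle slot on its lower edge, 12 mm above the bench, x with the stand's x, knuckle beyond the -x end; its top edge is 72 mm above the bench.
- insert1: White flanged acetal bearing insert, lying flange down: flange 56 mm diameter, 6 mm thick, barrel 47 mm, 24 mm high overall. Origin: centre of its underside. A bystander.
- insert2: Second white acetal bearing insert, the same as insert1. A bystander.
- spacer: Brass spacer ring lying flat, 42 mm outside, 27 mm inside, 14 mm high. Origin: centre of its underside. A bystander.
- grommet: Black rubber grommet lying flat, 40 mm diameter, 16 mm high. Origin: centre of its underside. A bystander.
- tube: Worn steel roller tube lying across the back of the bench between wooden wedges, 60 mm diameter, 400 mm long. Origin: its middle, on its axis; its own y runs along the tube. A bystander.
- hammer: Hammer with red handle lying flat, 260 mm long, about 30 mm high. Origin: middle of its length at bench level; its own x runs along the handle to the head. A bystander.
Things that resemble listed ones, but are neither listed nor needed, are in the scene too. Several things have the shape of the stand; the one meant has the colours described above.

How it is judged:
By the outcome, as a careful person would: the job done as asked, in the order asked, and still so for the second after the job is handed in, while the arm keeps its last pose, push and grip.
It also fails if it takes over 48 s, if anything falls off the work surface, if the arm or the gripper's body presses on something with over 40 N, if the wrist force passes 120 N, or if a joint passes its speed limit or range.

## Working session

There is one attempt and no reset: what is moved stays moved. The work goes in short steps, each a Python script; the robot and the scene stay as the last script left them, time stands still between calls to the robot, and variables do not carry over. Pictures are saved under pics/ and viewed, at most 10 in all, crops included, and the job is handed in when it is done.

```bash
ls; mkdir -p pics; python3 - <<'E'
from cell import *
import cv2,numpy as np
ims=[]
for c in ["top","side"]:
    d=camera(c); ims.append(d)
    np.savez(f"{c}0.npz",**d)
    print(c,d["K"].tolist(),d["rvec"],d["tvec"])
    for t in ["leaf","jamb","press","stand"]:
        for r in cut_out(t,c)[:4]: print(t,r["conf"],r["rect"])
    cv2.imwrite(f"pics/{c}0.png",cv2.resize(d["color"][:,:,::-1],(800,600)))
s=bot.observe();print(s)
E
```

```text
pics
top [[424.4663614157888, 0.0, 258.12102882092796], [0.0, 424.4663614157888, 192.9394114549917], [0.0, 0.0, 1.0]] [ 2.12458187 -2.18478227  0.10166445] [0.1483295  0.56657819 1.80066895]
leaf 0.73 [273.5, 157.0, 5.8, 9.4]
leaf 0.6 [194.9, 205.2, 56.4, 7.1]
jamb 0.65 [271.3, 243.2, 5.6, 2.1]
jamb 0.43 [330.4, 191.3, 25.8, 18.1]
press 0.77 [307.3, 129.4, 196.1, 97.5]
press 0.58 [269.5, 242.8, 1.7, 2.4]
stand 0.9 [195.6, 245.4, 46.4, 38.6]
stand 0.82 [135.7, 185.4, 50.1, 43.9]
stand 0.65 [201.3, 193.1, 47.4, 33.3]
side [[416.4164229005409, 0.0, 253.66072152540687], [0.0, 416.4164229005409, 192.77259133303895], [0.0, 0.0, 1.0]] [ 2.2932904   1.56766834 -0.34133625] [-0.32567851 -0.33571616  1.72119358]
leaf 0.83 [250.7, 174.1, 70.6, 25.1]
jamb 0.62 [123.9, 221.5, 49.3, 29.2]
press 0.92 [2.0, 156.4, 198.3, 142.0]
stand 0.8 [258.3, 169.1, 59.2, 43.6]
stand 0.77 [330.9, 152.1, 52.7, 34.2]
stand 0.66 [240.2, 122.5, 55.9, 37.7]
{'clock': 0.5, 'joint_pos': array([ 1.13320641,  0.62841778,  0.03850915,  1.51743015, -0.02697542,
        0.9963077 , -0.02002049]), 'joint_vel': array([ 0.00090044, -0.00206915,  0.00143089,  0.00010455, -0.00112331,
       -0.00120273,  0.00055388]), 'joint_efforts': array([-9.88416832e-04, -5.49141526e+01,  1.14167724e+00, -1.86776215e+01,
       -5.23287104e-02,  1.66852679e-02,  2.29080115e-05]), 'eef_pos': array([ 0.23614432, -0.60557922,  0.23045739]), 'orientation': array([-3.08743399e+00, -5.80577979e-01,  3.31207101e-07]), 'wrist_force': array([ 0.12020861, -0.05345451,  0.0020903 ]), 'ft_torque': array([ 0.05824673, -0.02273902,  0.00986311]), 'gripper_force': 0.0, 'width': 0.9977030078217498}
```

View pics/top0.png

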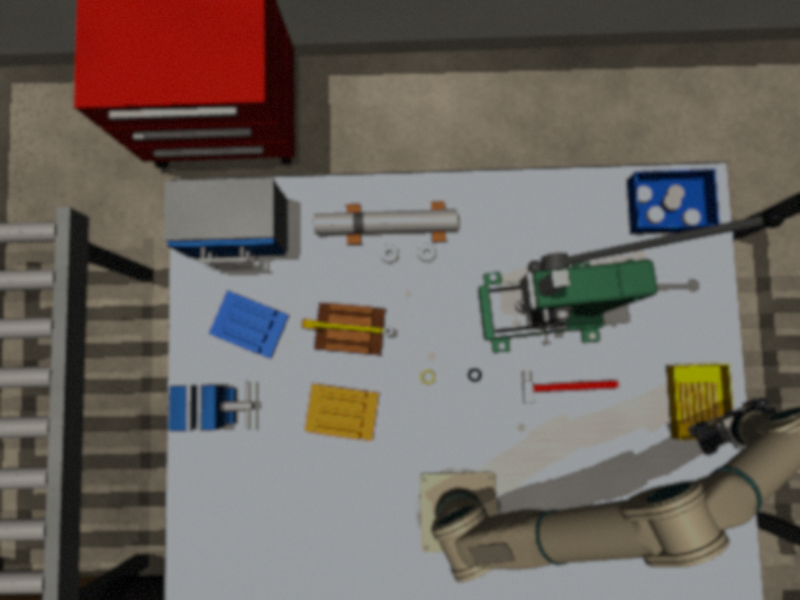

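View pics/side0.png

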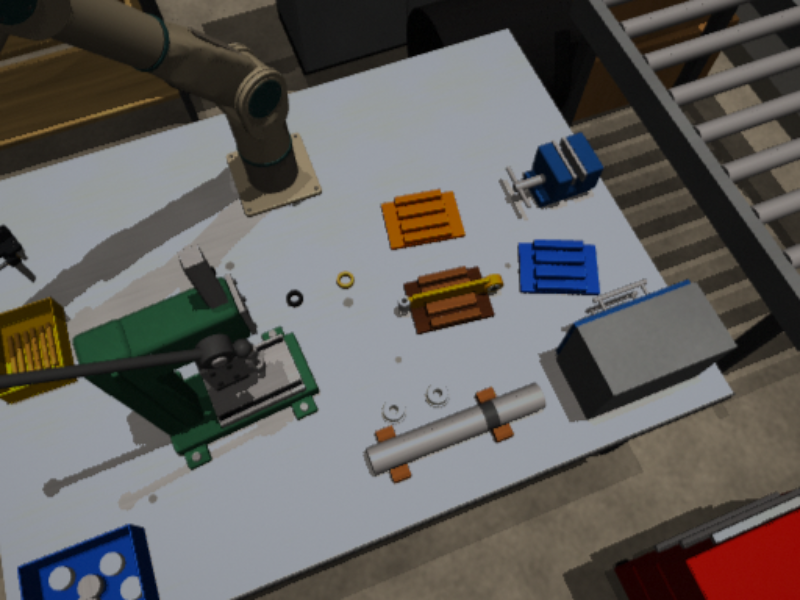

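The top view shows the leaf in the brown stand at (345,326), with its boss at left (305) and knuckle at right (390). The press is at (570,295) with its open front facing left (+y). The side view shows the ram top at (197,265) and the leaf at (450,290).

```bash
cat > h.py <<'E'
import numpy as np,cv2
from scipy.spatial.transform import Rotation as R
def pose(d): return cv2.Rodrigues(np.array(d["rvec"],float))[0],np.array(d["tvec"],float)
def cloud(d):
    z=d["z_map"].astype(float);h,w=z.shape;K=d["K"]
    u,v=np.meshgrid(np.arange(w),np.arange(h))
    p=np.stack([(u-K[0,2])/K[0,0]*z,(v-K[1,2])/K[1,1]*z,z],-1)
    Rm,t=pose(d); P=(p-t)@Rm; P[z==0]=np.nan; return P
def proj(d,X):
    Rm,t=pose(d); c=np.atleast_2d(X)@Rm.T+t; return c[:,:2]/c[:,2:]*[d["K"][0,0],d["K"][1,1]]+d["K"][:2,2]
def line(P):  # 2D: centre, angle, extents
    m=P.mean(0);a=np.linalg.svd(P-m,full_matrices=False)[2][0];s=(P-m)@a
    return m,a,s.min(),s.max()
def hsv(d): return cv2.cvtColor(d["color"],cv2.COLOR_RGB2HSV)
E
python3 - <<'E'
from h import *
np.set_printoptions(precision=4,suppress=True)
for c in ["top","side"]:
    d=dict(np.load(c+"0.npz"));P=cloud(d);H=hsv(d)
    tab=P[...,2][(abs(P[...,2])<.02)];print(c,"table z",np.median(tab),tab.std())
    h,s,v=[H[...,i] for i in range(3)]
    # leaf
    y=(h>20)&(h<32)&(s>120)&(v>80)&(P[...,2]>.045)&(P[...,2]<.1)&(abs(P[...,1]-.3)<.2)&(P[...,0]>.3)
    Q=P[y];print("leaf n",len(Q),Q.min(0),Q.max(0),line(Q[Q[:,2]>.06][:,:2]))
    g=(h>60)&(h<90)&(s>80)&(P[...,0]>.2)&(P[...,1]<0)
    Q=P[g]
    T=Q[(Q[:,2]>.45)&(Q[:,2]<.49)];print("head top",len(T),np.median(T[:,2]),cv2.minAreaRect((T[:,:2]*1000).astype(np.float32)) if len(T)>5 else 0)
    B=Q[(Q[:,2]>.03)&(Q[:,2]<.085)];print("bed",len(B),B.min(0),B.max(0))
    M=(P[...,2]>.595)&(P[...,2]<.625)&(P[...,0]>.3)&(P[...,1]<0)
    T=P[M];print("ram top",len(T),T.mean(0) if len(T) else 0,T.min(0) if len(T) else 0,T.max(0) if len(T) else 0)
    if len(T): print(cv2.minAreaRect((T[:,:2]*1000).astype(np.float32)))
E
```

```text
top table z 0.00039574072903384924 0.0055501483392051635
leaf n 162 [0.4887 0.1938 0.0454] [0.5236 0.4082 0.0842] (array([0.5067, 0.3095]), array([0.111 , 0.9938]), np.float64(-0.11651294765584792), np.float64(0.09637416370300222))
head top 1469 0.4655876052937743 ((552.0139770507812, -277.667724609375), (80.79335021972656, 248.4298095703125), 4.771020412445068)
bed 374 [ 0.4632 -0.408   0.03  ] [ 0.6099 -0.0776  0.0844]
ram top 235 [ 0.5847 -0.3228  0.6092] [ 0.5278 -0.5019  0.5952] [ 0.6391 -0.1595  0.625 ]
((583.9855346679688, -329.2308349609375), (33.57106018066406, 352.8662109375), 14.598492622375488)
side table z 0.0007715409431268469 0.004438020041676246
leaf n 201 [0.4868 0.1881 0.0556] [0.5304 0.4039 0.08  ] (array([0.5072, 0.3045]), array([-0.1259, -0.992 ]), np.float64(-0.09918349276518176), np.float64(0.11769771584491695))
head top 2521 0.4657387395248851 ((566.773193359375, -276.3102111816406), (102.13141632080078, 253.8152313232422), 5.169439315795898)
bed 1142 [ 0.4629 -0.4035  0.03  ] [ 0.6356 -0.076   0.0849]
ram top 263 [ 0.5605 -0.2243  0.6063] [ 0.5254 -0.4599  0.595 ] [ 0.6347 -0.1584  0.6133]
((579.8286743164062, -310.721435546875), (34.51642608642578, 316.4854431152344), 14.832284927368164)
```

```bash
python3 - <<'E'
from h import *
from cell import *
np.set_printoptions(precision=4,suppress=True)
for c in ["top","side"]:
    d=dict(np.load(c+"0.npz"));P=cloud(d)
    M=(P[...,2]>.58)&(P[...,2]<.64)&(P[...,0]>.3)&(P[...,1]<-.1)&(P[...,1]>-.27)
    T=P[M];print("ram top",len(T),np.median(T,0),T.min(0),T.max(0))
w=camera("wrist");Rm,t=pose(w);s=bot.observe()
Rt=R.from_rotvec(s["orientation"]).as_matrix()
print("cam in tool pos",Rt.T@(-Rm.T@t-s["eef_pos"]),"cam axes in tool",Rt.T@Rm.T,w["K"])
print("tool axes",Rt)
def ori(yx,tilt=0):
    # tool z down, tool x along leaf dir yaw yx, or reverse
    x=np.array([np.cos(yx),np.sin(yx),0]);z=np.array([0,0,-1.]);y=np.cross(z,x)
    return R.from_matrix(np.c_[x,y,z])
for off in (0,np.pi):
    for yaw,p in ((83.3,(.506,.301,.12)),(83.3,(.506,.301,.3)),(94.8,(.555,-.055,.18)),(94.8,(.545,.1,.25))):
        print(off,yaw,solve_ik(p,ori(np.radians(yaw)+off).as_rotvec()))
    for tl in (20,35,50,65,80):  # look towards -y
        x=np.radians(94.8)+off
        o=R.from_rotvec(np.radians(tl)*np.array([-1,0,0]))*ori(x)
        for p in ((.55,.1,.2),(.55,.1,.3),(.55,.15,.3)):
            q=solve_ik(p,o.as_rotvec())
            print("tilt",tl,p,o.as_matrix()[:,2],q)
E
```

```text
ram top 133 [ 0.5415 -0.1738  0.608 ] [ 0.5278 -0.1936  0.581 ] [ 0.5593 -0.1592  0.6149]
ram top 274 [ 0.5509 -0.1739  0.6087] [ 0.5254 -0.1929  0.5804] [ 0.5596 -0.1584  0.6133]
cam in tool pos [ 0.0828  0.     -0.1556] cam axes in tool [[ 0.0008 -0.9582 -0.286 ]
 [ 1.      0.0007  0.0004]
 [-0.0002 -0.286   0.9582]] [[296.8449   0.     253.9715]
 [  0.     296.8449 189.845 ]
 [  0.       0.       1.    ]]
tool axes [[ 0.9317  0.3633  0.    ]
 [ 0.3633 -0.9317 -0.    ]
 [ 0.      0.     -1.    ]]
0 83.3 [-0.3517  0.7043 -0.3706  1.787   0.3644  0.7182 -1.0362]
0 83.3 [-0.0397  0.605  -0.9125  1.587   0.5035  1.2012 -1.1693]
0 94.8 [ 0.2769  0.5782 -0.3472  1.8256  0.2666  0.7836 -0.1247]
0 94.8 [ 0.0535  0.4946 -0.4271  1.7565  0.2454  0.9433 -0.3896]
tilt 20 (0.55, 0.1, 0.2) [-0.     -0.342  -0.9397] [-0.2861  0.6124 -0.223   1.7339  0.5112  1.0402 -0.7107]
tilt 20 (0.55, 0.1, 0.3) [-0.     -0.342  -0.9397] [-0.1942  0.5145 -0.3659  1.6164  0.5005  1.2697 -0.6553]
tilt 20 (0.55, 0.15, 0.3) [-0.     -0.342  -0.9397] [-0.2243  0.5574 -0.4529  1.5574  0.5268  1.3369 -0.7504]
tilt 35 
[... 2567 characters left out ...]
329 -0.6946  1.431   0.9168  1.8863  2.0619]
tilt 65 (0.55, 0.1, 0.2) [ 0.     -0.9063 -0.4226] [-0.3252  1.0704 -0.6949  1.5164  1.0761  1.978   1.8626]
tilt 65 (0.55, 0.1, 0.3) [ 0.     -0.9063 -0.4226] [-0.415   0.8826 -0.5116  1.4905  0.9739  1.9464  2.0579]
tilt 65 (0.55, 0.15, 0.3) [ 0.     -0.9063 -0.4226] [-0.5741  0.894  -0.3284  1.3895  0.8833  1.9162  2.1357]
tilt 80 (0.55, 0.1, 0.2) [ 0.     -0.9848 -0.1736] [-0.5455  1.1346 -0.3284  1.4543  1.0043  1.9682  1.9443]
tilt 80 (0.55, 0.1, 0.3) [ 0.     -0.9848 -0.1736] [-0.6423  0.9714 -0.145   1.4699  0.9384  1.9377  2.1275]
tilt 80 (0.55, 0.15, 0.3) [ 0.     -0.9848 -0.1736] [-0.7904  1.0088  0.0385  1.3621  0.8398  1.9142  2.2353]
```

```bash
cat >> h.py <<'E'
def ori(yx,tilt=0):
    x=np.array([np.cos(yx),np.sin(yx),0]);z=np.array([0,0,-1.]);y=np.cross(z,x)
    return R.from_rotvec(np.radians(tilt)*np.array([-1,0,0]))*R.from_matrix(np.c_[x,y,z])
E
python3 - <<'E'
from h import *
from cell import *
np.set_printoptions(precision=4,suppress=True)
bot.movel((.30,-.33,.30),rate=.3)
bot.movel((.40,.05,.30),rate=.3)
print(bot.observe()["clock"],bot.observe()["joint_pos"])
bot.move_to((.55,.02,.23),ori(np.radians(94.8),50).as_rotvec())
s=bot.observe();print(s["clock"],s["eef_pos"],s["wrist_force"])
d=camera("wrist");np.savez("w1.npz",**d)
for r in cut_out("jamb","wrist"): print(r["conf"],r["rect"])
cv2.imwrite("pics/w1.png",cv2.resize(d["color"][:,:,::-1],(800,600)))
print(proj(d,[[.548,-.174,.1],[.548,-.174,.15],[.548,-.174,.32]]))
E
```

```text
3.1333 [ 0.0669  0.1916 -0.3078  2.0471  0.0735  0.9139 -1.4816]
3.9667 [0.5493 0.0184 0.2303] [0.1466 0.3568 0.1565]
0.75 [205.9, 173.9, 52.5, 191.3]
0.21 [484.5, 41.3, 27.5, 52.1]
[[252.3979 183.2481]
 [249.7909 218.6181]
 [238.4489 372.4925]]
```

View pics/w1.png

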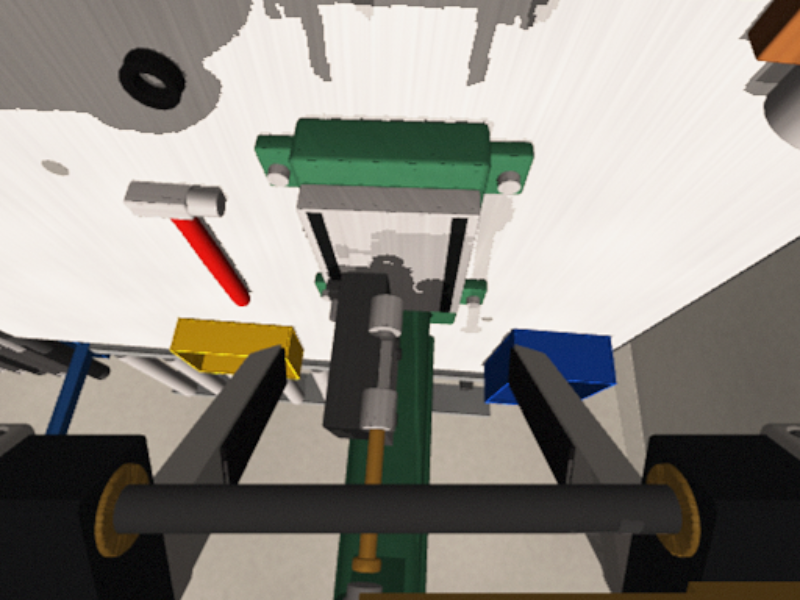

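The wrist view, which is upside down, shows both fixed knuckles clearly: the lower at about (386,315), the upper at (379,408), and the gap between rows 335 and 388. Next I fit cylinders to the depth points.

```bash
cat > fit.py <<'E'
from h import *
from scipy.optimize import least_squares
np.set_printoptions(precision=4,suppress=True)
d=dict(np.load("w1.npz"));P=cloud(d);H=hsv(d)
def fit(Q,r=.014):
    f=lambda c:(np.hypot(Q[:,0]-c[0],Q[:,1]-c[1])-r)
    o=least_squares(f,[.548,-.178],loss="soft_l1",f_scale=.001);return o.x,np.sqrt(np.mean(f(o.x)**2)),len(Q)
near=(np.hypot(P[...,0]-.548,P[...,1]+.175)<.03)
u,v=np.meshgrid(np.arange(512),np.arange(384))
for n,(r0,r1,c0,c1) in dict(low=(190,212,238,256),up=(252,274,232,252)).items():
    m=near&(u>=c0)&(u<c1)&(v>=r0)&(v<r1)
    print(n,fit(P[m]),P[m][:,2].min(),P[m][:,2].max())
for c in (244,246,247,248,249):
    print("col",c,[f"{a}:{z:.3f},{y:.3f}" for a,z,y in zip(range(184,282,2),P[184:282:2,c,2],P[184:282:2,c,1])])
# press yaw: bed front & head/base edges from green & bed points
bed=(abs(P[...,2]-.07)<.004)&(P[...,0]>.45)&(P[...,0]<.65)&(P[...,1]<0)
print("bed z",np.median(P[bed][:,2]))
print(cv2.minAreaRect((P[bed][:,:2]*1000).astype(np.float32)))
jb=(P[...,2]>.08)&(P[...,2]<.25)&(P[...,1]<-.19)&(P[...,1]>-.24)&(P[...,0]>.49)&(P[...,0]<.55)
Q=P[jb&(H[...,2]<70)];print("jamb blk",len(Q),Q.min(0),Q.max(0))
Q2=Q[Q[:,1]>-.215];A=np.c_[Q2[:,0],np.ones(len(Q2))];print("front face slope y=ax+b",np.linalg.lstsq(A,Q2[:,1],rcond=None)[0])
E
python3 fit.py
python3 - <<'E'
import cv2,numpy as np
d=np.load("w1.npz");c=d["color"][165:290,195:305,::-1]
cv2.imwrite("pics/w1c.png",cv2.resize(c,None,fx=4.8,fy=4.8,interpolation=cv2.INTER_NEAREST))
E
```

```text
low (array([ 0.5419, -0.175 ]), np.float64(0.001472691578228832), 395) 0.11348192960901154 0.1427520555154602
up (array([ 0.5419, -0.1749]), np.float64(0.0006787463508201282), 438) 0.19400202575142603 0.22027135793447988
col 244 ['184:0.088,-0.205', '186:0.091,-0.205', '188:0.113,-0.162', '190:nan,nan', '192:0.119,-0.160', '194:0.122,-0.162', '196:0.125,-0.161', '198:0.127,-0.162', '200:0.130,-0.161', '202:0.133,-0.161', '204:0.135,-0.162', '206:0.138,-0.161', '208:0.141,-0.162', '210:0.142,-0.164', '212:0.140,-0.179', '214:0.142,-0.182', '216:0.142,-0.188', '218:0.143,-0.194', '220:0.146,-0.195', '222:0.149,-0.194', '224:0.152,-0.194', '226:0.154,-0.195', '228:0.157,-0.194', '230:0.160,-0.195', '232:0.162,-0.195', '234:0.165,-0.194', '236:0.168,-0.194', '238:0.170,-0.196', '240:0.173,-0.194', '242:0.176,-0.196', '244:0.179,-0.195', '246:0.181,-0.196', '248:0.191,-0.161', '250:0.194,-0.161', '252:0.196,-0.160', '254:0.198,-0.161', '256:0.200,-0.161', '258:0.203,-0.161', '260:0.205,-0.161', '262:0.207,-0.161', '264:0.210,-0.161', '266:0.212,-0.161', '268:0.214,-0.163', '270:0.216,-0.1
[... 3591 characters left out ...]
94', '236:0.167,-0.195', '238:0.170,-0.196', '240:0.172,-0.199', '242:0.174,-0.201', '244:0.176,-0.203', '246:0.178,-0.205', '248:0.180,-0.208', '250:0.192,-0.164', '252:0.195,-0.163', '254:0.197,-0.164', '256:0.200,-0.163', '258:0.202,-0.164', '260:0.204,-0.164', '262:0.207,-0.163', '264:0.209,-0.165', '266:0.211,-0.164', '268:0.213,-0.164', '270:0.215,-0.165', '272:0.218,-0.165', '274:0.220,-0.165', '276:0.213,-0.240', '278:0.215,-0.240', '280:0.218,-0.243']
bed z 0.0711870083834899
((545.4609985351562, -219.0626220703125), (139.62782287597656, 233.40658569335938), 4.640427112579346)
jamb blk 2543 [ 0.4903 -0.2396  0.08  ] [ 0.5499 -0.1907  0.2165]
front face slope y=ax+b [ 0.1213 -0.2701]
```

View pics/w1c.png

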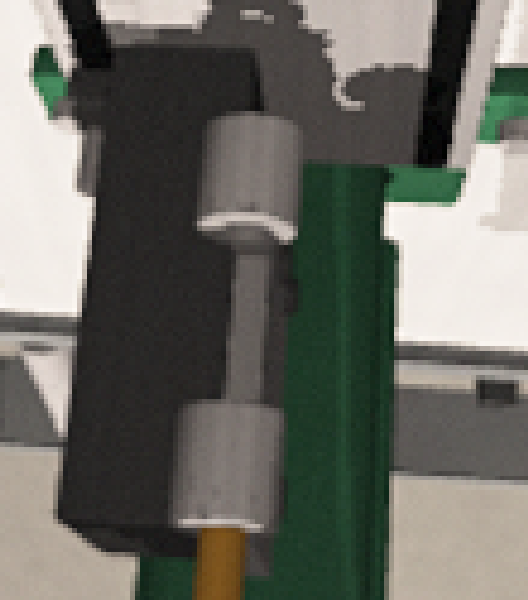

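The crop confirms clean knuckles. The hinge axis is at about (0.542, -0.175), the gap centre at z≈0.166 and the press yaw at about 95°. Next is a look at the leaf from above.

```bash
python3 - <<'E'
from h import *
from cell import *
np.set_printoptions(precision=4,suppress=True)
yaw=np.radians(83.3)
a=np.array([np.cos(yaw),np.sin(yaw)])
g=np.array([.506,.301])
p=g-a*.058
bot.movel((.53,.1,.30),rate=.3)
bot.move_to((*p,.215),ori(yaw).as_rotvec())
bot.dwell(.2)
s=bot.observe();print(s["clock"],s["eef_pos"],s["joint_pos"])
d=camera("wrist");np.savez("w2.npz",**d)
cv2.imwrite("pics/w2.png",cv2.resize(d["color"][:,:,::-1],(800,600)))
P=cloud(d);H=hsv(d);h,sa,v=[H[...,i] for i in range(3)]
print("table",np.median(P[...,2][abs(P[...,2])<.01]))
y=(h>20)&(h<32)&(sa>120)&(v>80)&(P[...,2]>.06)&(abs(P[...,0]-.506)<.06)&(P[...,1]>.17)&(P[...,1]<.43)
Q=P[y];print(len(Q),np.median(Q[:,2]))
Q=Q[(Q[:,2]<.078)&(Q[:,2]>.066)]
m,ax,s0,s1=line(Q[:,:2]);print("top edge",m,ax,s0,s1,np.degrees(np.arctan2(ax[1],ax[0])),np.median(Q[:,2]))
E
```

```text
5.5417 [0.4991 0.2435 0.2145] [-0.0453  0.5985 -0.7164  1.7891  0.4776  0.9365 -1.0831]
table 0.0013219439466234362
2380 0.07276401237447816
top edge [0.5085 0.3339] [-0.1187 -0.9929] -0.068775571199158 0.10772865388303522 -96.8167937261082 0.07293205647075007
```

View pics/w2.png

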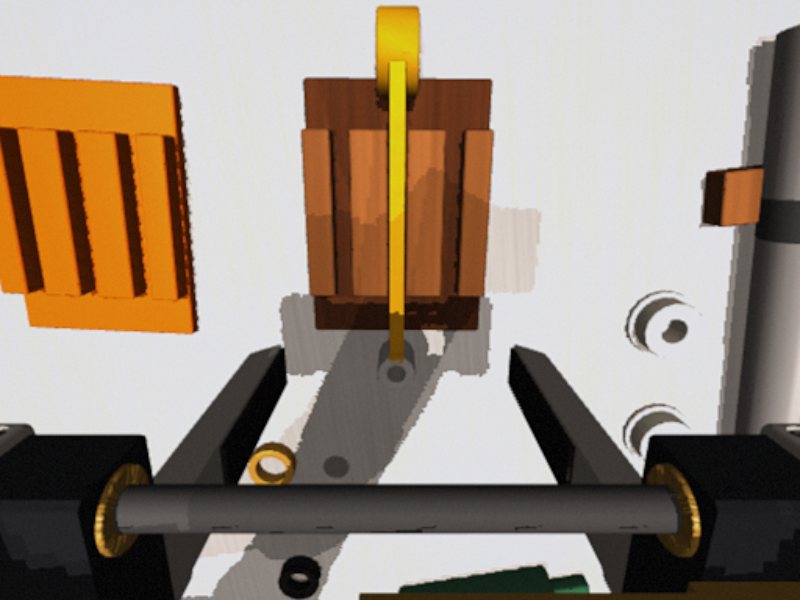

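The wrist view shows the leaf upright, with its boss at (398,50) and knuckle hole at (396,373), and free jaw room around the top edge. I'll locate the hole precisely, then grasp.

```bash
python3 - <<'E'
from h import *
np.set_printoptions(precision=4,suppress=True)
d=dict(np.load("w2.npz"));P=cloud(d);H=hsv(d);h,sa,v=[H[...,i] for i in range(3)]
def ray(u,v_,z):
    Rm,t=pose(d);c=-Rm.T@t;r=Rm.T@np.linalg.inv(d["K"])@[u,v_,1];return c+r*(z-c[2])/r[2]
print("hole by px",ray(396/1.5625-.2,373/1.5625-.2,.0625))
# knuckle top face pts
m=(np.hypot(P[...,0]-.4933,P[...,1]-.207)<.025)&(P[...,2]>.058)&(P[...,2]<.068)&(sa<90)
Q=P[m];print("knuckle top",len(Q),cv2.minEnclosingCircle((Q[:,:2]*1000).astype(np.float32)),np.median(Q,0))
u,vv=np.meshgrid(np.arange(512),np.arange(384));dm=m.astype(np.uint8)
print(u[m].min(),u[m].max(),vv[m].min(),vv[m].max(),"px centre top ellipse",ray((u[m].min()+u[m].max())/2,(vv[m].min()+vv[m].max())/2,.0625))
g=cv2.cvtColor(d["color"],cv2.COLOR_RGB2GRAY)[228:250,243:266];print(g)
y=(h>20)&(h<32)&(sa>120)&(v>80)&(P[...,2]<.079)&(P[...,2]>.066)&(P[...,1]>.2)&(P[...,1]<.38)&(abs(P[...,0]-.506)<.06)
Q=P[y];ax=np.array([.1187,.9929]);s=(Q[:,:2]-[.5,.27])@ax;n=(Q[:,:2]-[.5,.27])@[ax[1],-ax[0]]
for a in np.arange(-.05,.12,.02):
    k=(s>a)&(s<a+.02)
    if k.sum():print(round(a,2),k.sum(),n[k].min(),n[k].max(),n[k].mean(),np.median(Q[k][:,2]))
print("s range",s.min(),s.max())
E
```

```text
hole by px [0.4899 0.1775 0.0625]
knuckle top 85 ((490.515380859375, 185.26324462890625), 11.40477466583252) [0.4897 0.1862 0.063 ]
243 263 227 234 px centre top ellipse [0.4908 0.1874 0.0625]
[[ 52  55  57  58  60  61  68  67  69  71  74  69  71  72  71  66  56  56
   56  55  52  56  83]
 [ 51  55  54  59  67  76  73  70  68  70  74  74  71  70  71  79  70  55
   58  53  54  57  82]
 [ 51  56  53  66  87  91  86  82  78  83  83  85  89  79  80  94  94  74
   60  56  53  53  83]
 [ 49  55  66  87  99  96  95  91  89  90  95  91  87  82  79  95 100  99
   82  59  53  48  80]
 [ 58  70  85  96  96  97  95  93  90  89  96  91  86  87  91  98  99 102
   93  83  66  49  77]
 [ 67  92  96  97  94  96  93  91  94  88  87  89  94  96  98  98  96  98
   98  98  84  57  72]
 [ 79  99  95  95  99  93  92  84  74  69  67  70  74  76  88  97  98  97
   99  98  93  65  65]
 [ 87  94  93  95  94  84  74  65  59  59  60  60  58  62  73  86  94  98
  100  99  97  72  66]
 [ 94  97  96  92  89  76  55  57  58  57  59  62  60  59  56  72  91  98
   95  99 100  85  74]
 [ 98  93  97  92  89  69  52  57 
[... 1424 characters left out ...]
6 -0.0035872591327456077 0.00548402911180447 0.001018876496779242 0.07327909019538521
0.01 196 -0.00360336939379329 0.005456657926543741 0.0009464613765833874 0.07321149911821422
0.03 210 -0.0035810179108170777 0.0053025781375277085 0.0008374062038571249 0.07329447951517593
0.05 219 -0.0035462659507928835 0.005149129009222183 0.0007524879598434101 0.0732693996908984
0.07 229 -0.003523168866604646 0.004993032856236189 0.0007214529301906614 0.07328553807931808
0.09 243 -0.0035120834359507968 0.005633434182361213 0.0007418379704106564 0.07330364635325427
0.11 14 -0.003501831516734712 0.012137109604135495 0.0035632338840526977 0.07288067164153554
s range -0.043274815354749634 0.11191837434562461
```

```bash
python3 - <<'E'
from h import *
from cell import *
np.set_printoptions(precision=4,suppress=True)
d=dict(np.load("w2.npz"))
o=np.array([.4899,.1775]);ax=np.array([.1187,.9929])
f=lambda x,z:[*(o+ax*x),.0425+z]
print(proj(d,[f(.205,.03),f(.24,0),f(.02,.03),f(0,.02)])*1.5625)
yaw=np.arctan2(ax[1],ax[0])
g=o+ax*.135;print("grip",g)
rv=ori(yaw).as_rotvec()
bot.move_to((*g,.15),rv)
# grasp pt is 6mm ahead of TCP; pads reach 25 mm ahead. put tips ~20 mm below top edge (bars' tops at .032)
bot.movel((*g,.079),rate=.12,stop_force=8)
s=bot.observe();print(s["clock"],s["eef_pos"],s["wrist_force"])
bot.set_gripper(0.0,grasp_force=40)
bot.dwell(.2)
s=bot.observe();print(s["clock"],s["width"],s["gripper_force"],s["wrist_force"],s["ft_torque"])
E
```

```text
[[396.6947  58.6102]
 [396.9734   6.1872]
 [395.739  352.8351]
 [395.7055 372.662 ]]
grip [0.5059 0.3115]
6.8 [0.5064 0.3118 0.0798] [ 0.4546 -0.147  -0.1372]
8.25 0.1044183031409451 39.97102439403534 [ 0.7895  0.4114 -0.3733] [-0.0129 -0.0842 -0.0606]
```

```bash
python3 - <<'E'
from h import *
from cell import *
np.set_printoptions(precision=4,suppress=True)
bot.set_gripper(0.0,grasp_force=50)
s=bot.observe();x0=s["eef_pos"];print(s["clock"])
bot.movel((x0[0],x0[1],x0[2]+.04),rate=.1)
s=bot.observe();print(s["wrist_force"],s["ft_torque"],s["width"])
bot.movel((x0[0],x0[1],.203),rate=.15)
P0=np.array([.5419,-.1755]);yw=np.radians(94.7);a=np.array([np.cos(yw),np.sin(yw)])
bot.movel((*(P0+a*(.1353+.12)),.203),ori(yw).as_rotvec(),rate=.15)
bot.dwell(.3)
s=bot.observe();print(s["clock"],s["eef_pos"],s["wrist_force"],s["ft_torque"],s["width"])
d=camera("wrist");np.savez("w3.npz",**d)
e=camera("side");np.savez("s3.npz",**e)
im=np.hstack([d["color"],cv2.resize(e["color"][140:260,60:220],(512,384),interpolation=cv2.INTER_CUBIC)])
cv2.imwrite("pics/w3.png",cv2.resize(im[:,:,::-1],(800,300)))
# leaf top lateral in tool frame
Rt=R.from_rotvec(s["orientation"]).as_matrix();P=(cloud(d)-s["eef_pos"])@Rt
H=hsv(d);h,sa,v=[H[...,i] for i in range(3)]
y=(h>20)&(h<32)&(sa>120)&(v>80)&(abs(P[...,1])<.03)&(P[...,0]>0)&(P[...,0]<.11)
Q=P[y];Q=Q[np.isfinite(Q[:,2])];print("leaf in tool frame z med",np.median(Q[:,2]))
Q=Q[abs(Q[:,2]-np.median(Q[:,2]))<.004]
for a_ in np.arange(.0,.1,.01):
    k=(Q[:,0]>a_)&(Q[:,0]<a_+.01)
    if k.sum()>3:print(round(a_,2),k.sum(),Q[k][:,1].min(),Q[k][:,1].max(),Q[k][:,1].mean(),np.median(Q[k][:,2]))
E
```

```text
8.4667
[-0.4594 -0.0661 -4.0062] [-0.0216 -0.1021  0.0355] 0.10189646265275519
11.725 [0.5209 0.0793 0.203 ] [-1.0578 -0.4286 -3.9166] [-0.0144 -0.0283 -0.0538] 0.10129775564791108
leaf in tool frame z med 0.01100302187836205
0.04 6 -0.003450928872781435 0.0016104796101779242 -0.0005486622365867859 0.007288849936393742
0.05 6 -0.0028548816290003445 0.0031954066897219623 0.0006413688260749431 0.007074470397236004
0.06 17 -0.0033635402262590388 0.010523473775764099 0.006156960385301356 0.012766378575501718
0.07 757 -0.013243233428405854 0.011583933469010984 7.864690859767024e-05 0.011368719943580446
0.08 885 -0.013264334948350498 0.011875729473028056 -0.0007105781518285963 0.011534384895414689
0.09 324 -0.013105492941771607 0.011744011831267637 -0.000708209523586359 0.013804798956975091
```

View pics/w3.png

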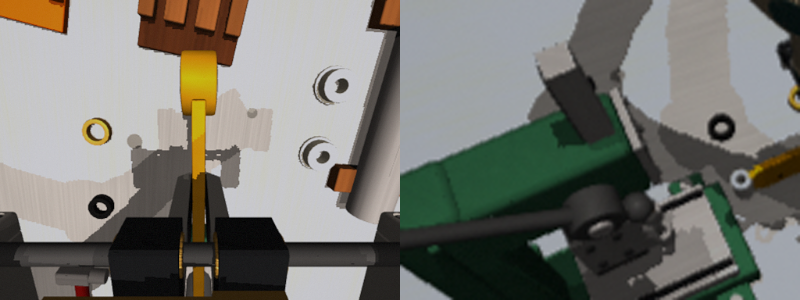

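The left half shows the leaf held level and centred in the jaws, with the boss at (198,80). The right half, from the side camera, shows the knuckle at (740,180) outside the press front. The centred grip reveals a 0.7 mm sideways camera bias, so I correct the hinge x and go in.

```bash
python3 - <<'E'
from h import *
from cell import *
np.set_printoptions(precision=4,suppress=True)
P0=np.array([.5426,-.1755]);yw=np.radians(94.7);a=np.array([np.cos(yw),np.sin(yw)])
rv=ori(yw).as_rotvec()
bot.movel((*(P0+a*(.1353+.05)),.2031),rv,rate=.1)
s=bot.observe();print(s["clock"],s["eef_pos"],s["wrist_force"],s["ft_torque"])
hit=bot.movel((*(P0+a*.1353),.2031),rv,rate=.03,stop_force=4)
bot.dwell(.5)
s=bot.observe();print(hit,s["clock"],s["eef_pos"],P0+a*.1353,s["wrist_force"],s["ft_torque"],s["width"])
d=camera("wrist");np.savez("w4.npz",**d)
e=camera("side");np.savez("s4.npz",**e)
im=np.hstack([d["color"],cv2.resize(e["color"][170:260,100:220],(512,384),interpolation=cv2.INTER_CUBIC)])
cv2.imwrite("pics/w4.png",cv2.resize(im[:,:,::-1],(800,300)))
E
```

```text
12.675 [0.5274 0.01   0.2032] [ 0.2325  0.7003 -3.8953] [-0.012  -0.0838 -0.002 ]
False 14.9917 [ 0.5316 -0.0407  0.2031] [ 0.5315 -0.0407] [ 0.6571 -0.1935 -4.8715] [-0.0545 -0.0844 -0.0001] 0.10182498197653835
```

View pics/w4.png

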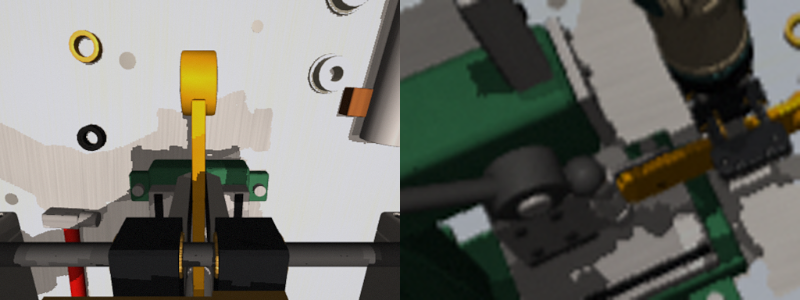

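The wrist view (left) shows the leaf square to the press front. The side crop shows the knuckle end hidden behind the lever ball, in line with the jamb. The ram-top estimates from the fixed cameras (0.543, -0.176) agree with my axis. I'll check averaged forces for contact, then hand in.

```bash
python3 - <<'E'
from h import *
from cell import *
np.set_printoptions(precision=3,suppress=True)
def avg():
    F=[]
    for _ in range(12):
        bot.dwell(.05);s=bot.observe();F.append(np.r_[s["wrist_force"],s["ft_torque"]])
    return np.mean(F,0),np.std(F,0)[:3]
p=bot.observe()["eef_pos"].copy();p[2]=.2031
p[:2]=[.5315,-.0407]
print(avg())
for dz in (.0015,-.0015,0):
    print(dz,bot.movel((p[0],p[1],p[2]+dz),rate=.01,stop_force=3),avg())
s=bot.observe();print(s["clock"],s["eef_pos"],s["joint_vel"],s["orientation"],ori(np.radians(94.7)).as_rotvec())
E
```

```text
(array([-0.32 , -0.093, -4.618, -0.   , -0.079,  0.005]), array([0.477, 0.45 , 0.552]))
0.0015 False (array([-0.006, -0.115, -4.585, -0.01 , -0.085, -0.004]), array([0.425, 0.548, 0.37 ]))
-0.0015 False (array([-0.127, -0.094, -4.432, -0.012, -0.091, -0.009]), array([0.263, 0.504, 0.432]))
0 False (array([-0.308,  0.169, -4.542, -0.014, -0.09 , -0.009]), array([0.465, 0.503, 0.714]))
18.5417 [ 0.532 -0.041  0.203] [ 0.001  0.002 -0.    -0.002  0.002  0.002 -0.001] [-2.129 -2.311 -0.   ] [2.128 2.311 0.   ]
```

The averaged force is a steady 4.5 N, about the leaf's weight, and it doesn't change when I move ±1.5 mm vertically. So the leaf hangs free in the gap.

```bash
python3 -c "
from cell import bot
bot.dwell(.3); print(bot.hand_in())"
```

```text
the job is handed in; nothing more can be done
None
```

I handed the job in with the leaf held upright and square, its knuckle centred in the gap on the hinge axis to about 1 mm by camera and touching nothing by wrist force; the verdict was not shown, and the hole alignment could not be seen directly.

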